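# Let a red and a blue marker out of the dispensers

## Task

For the bluebird card, let exactly one red and exactly one blue marker roll out into the front trays of their dispensers: press the yellow paddle of each of these two racks fully down, once, wait until the marker has rolled out, and let the paddle come back up so that the gate shuts. Leave the green dispenser shut and the things on the desk alone, and do not touch or pick up any marker.

Things in the scene. Friction and masses are not known exactly. Their poses are not given: they have to be found in the camera images.
- red_rack: Dispenser of the red markers, fixed: white and clear lane, 101 mm wide, 160 mm long, falling 15 degrees to its front (-x of the rack). Origin: centre of its foot, on the desk pad; +x to its high rear, +y to its left. Gate at x -20 mm, open tray x -80 to -25 mm in front of it, three red markers behind it. Nothing is higher than 85 mm; lane wall beside the paddle 65 mm.
- red_paddle (a point): Centre of the top of the red lever's yellow paddle: plate 40 x 42 x 4 mm at the rack's right (rack y -58 to -100 mm; the lane's wall and lever cheek end at y -55), 73 mm over the pad at rest, rear edge tipped up 20 degrees. Fully pressed it is 32 mm lower, 9 to 10 mm further back, tipped 20 degrees the other way. About 2.5 N start it, 4 to 6 N hold it down.
- red_pivot (a point): Point of the red lever's hinge axis (parallel to the rack's y), in line with the paddle's middle, 44 mm over the desk pad.
- red_lever (a joint): Angle of the red rocking lever: 0 = at rest, gate down; 0.70 rad = paddle at its stop, gate up. Near 0.6 the front marker rolls out under the gate while a pin on the lever drops before the second one and holds the queue. Let go, a spring brings the lever back, the gate shuts and the queue moves up: one full press, one marker.
- blue_rack: Dispenser of the blue markers, built exactly like red_rack; holds three blue markers.
- blue_paddle (a point): Centre of the top of the yellow paddle of the blue rack's lever, like red_paddle.
- blue_pivot (a point): Point of the blue lever's hinge axis (parallel to the rack's y), in line with the paddle's middle, 44 mm over the desk pad.
- blue_lever (a joint): Angle of the blue rack's rocking lever, like red_lever.
- green_rack: Dispenser of the green markers, built exactly like red_rack; holds three green markers.
- green_paddle (a point): Centre of the top of the yellow paddle of the green rack's lever, like red_paddle.
- green_pivot (a point): Point of the green lever's hinge axis (parallel to the rack's y), in line with the paddle's middle, 44 mm over the desk pad.
- green_lever (a joint): Angle of the green rack's rocking lever, like red_lever.
- red_1: The front red marker of the queue, lying across the lane: 92 mm long, black 17 mm barrel, clear 22 mm end caps with red inside, 25 g. Origin at its centre, y along its length; it rolls freely.
- red_2: The second red marker of the queue, lying across the lane: 92 mm long, black 17 mm barrel, clear 22 mm end caps with red inside, 25 g. Origin at its centre, y along its length; it rolls freely.
- red_3: The third red marker of the queue, lying across the lane: 92 mm long, black 17 mm barrel, clear 22 mm end caps with red inside, 25 g. Origin at its centre, y along its length; it rolls freely.
- blue_1: The front blue marker of the queue, lying across the lane: 92 mm long, black 17 mm barrel, clear 22 mm end caps with blue inside, 25 g. Origin at its centre, y along its length; it rolls freely.
- blue_2: The second blue marker of the queue, lying across the lane: 92 mm long, black 17 mm barrel, clear 22 mm end caps with blue inside, 25 g. Origin at its centre, y along its length; it rolls freely.
- blue_3: The third blue marker of the queue, lying across the lane: 92 mm long, black 17 mm barrel, clear 22 mm end caps with blue inside, 25 g. Origin at its centre, y along its length; it rolls freely.
- green_1: The front green marker of the queue, lying across the lane: 92 mm long, black 17 mm barrel, clear 22 mm end caps with green inside, 25 g. Origin at its centre, y along its length; it rolls freely.
- green_2: The second green marker of the queue, lying across the lane: 92 mm long, black 17 mm barrel, clear 22 mm end caps with green inside, 25 g. Origin at its centre, y along its length; it rolls freely.
- green_3: The third green marker of the queue, lying across the lane: 92 mm long, black 17 mm barrel, clear 22 mm end caps with green inside, 25 g. Origin at its centre, y along its length; it rolls freely.
- die_ring: Loose brass die ring, 84 mm across, 5 mm high, lying on the pad; origin under its centre. Bystander.
- ink_jar: Loose small glass jar with black lid, 44 mm across, 40 mm high; origin under its centre. Bystander.
- stamp: Loose wooden hand stamp, 45 x 60 mm block with a knob, 61 mm high; origin under its centre. Bystander.

How it is judged:
By the outcome, as a careful person would: the job done as asked, in the order asked, and still so for the second after the job is handed in, with the robot touching nothing.
It also fails if it takes over 45 s, if anything falls off the work surface, if the arm or the gripper's body presses on something with over 40 N, if the wrist force passes 120 N, or if a joint passes its speed limit or range.

## Robot

A 6-joint arm with a two-finger parallel gripper is mounted at the origin on the work surface. World frame = base frame: x ahead of the robot, y to its left, z up, the work surface at z = 0. Lengths are in m, angles in rad, forces in N, time in s.
With the tool pointing down it reaches from about 0.375 to 0.9 m from the base axis. Payload 3.1 kg.
Tool frame: the origin (TCP) lies midway between the tips of the shut fingers; the grasp point (between the pads) lies 19 mm behind it; x points along the fingers, y is the direction in which the jaws open and shut, and the axes are right-handed (so a half turn about x gives the same grasp; the last joint's range is limited). The gripper opens to 87 mm and grips with 3 to 60 N. Pads are 19 mm wide; open, the fingers measure 117 mm over their backs; the gripper's body (75 mm by 190 mm) begins 51 mm behind the grasp point.
Start: joints at [-1.391, 0.527, 1.433, -0, 1.181, -0.178], TCP at [0.219, -0.585, 0.223] pointing down, gripper open.
Joint ranges: [-3.08, 3.08], [-0.75, 2.2], [0.22, 2.44], [-1.43, 4.57], [0, 2.65], [-2.85, 2.85]. Speed limits (rad/s): [2.79, 2.79, 3.14, 3.14, 3.14, 3.14].

## Interface

Orientations are given as a unit quaternion [x, y, z, w].
In Python, from rig import get_obs, imaging, robot gives the robot as it stands.
- The arm moves only by the shell command python3 -m inch 'ROWS' [FORCE]. ROWS is JSON, a list of rows, each a list of 3 entries, a list of its own where there are three numbers: the finger opening in mm, from 0 to 87, then the shift along the tool's x, y, z in mm, then the turn, a rotation vector about the tool's x, y, z in degrees. In form: [[grip, [dx, dy, dz], [wx, wy, wz]], ...]. A call has 1 to 12 rows; each row shifts and turns the pose as measured when the row begins, along the tool's axes as they then stand; what a row does not reach is not made up. A row lasts 1/8 s, in which the tool goes at most 62.5 mm and 10.7 degrees, less where a joint would pass 70% of its speed; a pose out of reach is approached as far as the arm can. A call with a gripper value outside its range is refused whole. The fingers move at their own pace and stop on an object; FORCE is the grip in N (left out, the last holds). Time passes only in rows, so rows that do not move let the fingers close. It gives the time, the measured TCP pose, the force and the opening at its end, in the units of the state.
- get_obs(): the state, without advancing time (a new reading comes with each control period).
- imaging.camera(name): name is "side" or "top"; returns the picture (384x512x3 uint8, red, green, blue); there is no depth.
- imaging.camera_params(name): a dict with "camera_matrix" (3x3 intrinsics, pixels), "xyz" and "rotation" of the camera in the world. Camera axes: x right, y down, z forward; pixel columns grow to the right and rows downward; lengths in m; the calibration is good to about 2 mm. A picture is of the moment at which its call begins. camera_params takes no time and is no camera call.
- robot.hand_in(): hands the job in, once; it reports no verdict.
Trained networks look in the newest picture that a camera, given by its name, has taken for a name from the list of things; names that differ only in an ending like _2 or _b are one class to them, and where a whole thing is asked for, a point or a joint stands for the part that bears it (a point fixed in the world has none). Each returns a list of dicts, best first, with "confidence" (0 to 1); they miss things now and then, are a little off and sometimes report something else, mostly with a low value. They report only what shows in the picture. A call takes as long as a camera call.
- imaging.cut_out(camera, target): "pixels" (384x512 bool, what is visible of it) and "box" ([centre column, centre row, width, height] in pixels, round what is visible of it).
- imaging.tip_of(camera, target): "pixel" ([column, row] in pixels: a listed point, or the origin of a listed thing).
The state is a dict: "time": time; "q": joint angles; "joint_velocities": joint speeds; "joint_torque": joint torques, N m; "position": TCP position; "tool_rot": TCP orientation; "ft_force": force on the tool from outside, world axes, zero at the start; "moment": the same for the moment, N m; "grip_width": finger opening in m.
Only numpy, scipy, OpenCV 4.12 (cv2) and the standard library are available. Lean on these libraries where they do the work, as an engineer would, in place of code of your own. Each camera call takes 0.05 s, during which the arm holds its last target. There are 200 camera calls.

## Working session

There is one attempt and no reset: what is moved stays moved. The work goes in short steps, Python scripts to look and compute and a shell command to move; the robot and the scene stay as the last step left them, time stands still between calls to the robot, and variables do not carry over. Pictures are saved under pics/ and viewed, about 8 in all and at most 12, crops included, and the job is handed in when it is done.

```bash
mkdir -p pics
cat > h.py <<'E'
import numpy as np, cv2
from rig import get_obs, imaging, robot
from scipy.spatial.transform import Rotation as R
def cam(n):
    p=imaging.camera_params(n); K=np.array(p["camera_matrix"]); r=np.array(p["rotation"])
    if r.shape!=(3,3): r=R.from_quat(r).as_matrix()
    return K,r,np.array(p["xyz"])
def ray(n,px):
    K,r,c=cam(n); return c, r@np.linalg.solve(K,[px[0],px[1],1])
def onz(n,px,z):
    c,d=ray(n,px); return c+d*(z-c[2])/d[2]
def proj(n,P):
    K,r,c=cam(n); v=K@(r.T@(np.array(P)-c)); return v[:2]/v[2]
def tri(a,b):
    (c1,d1),(c2,d2)=ray("top",a),ray("side",b)
    s=np.linalg.lstsq(np.c_[d1,-d2],c2-c1,rcond=None)[0]
    p,q=c1+s[0]*d1,c2+s[1]*d2; return (p+q)/2,np.linalg.norm(p-q)
E
python3 - <<'E'
from h import *
np.set_printoptions(precision=4,suppress=True)
ims=[]
for n in("top","side"):
    im=imaging.camera(n); cv2.imwrite(f"pics/{n}0.png",cv2.resize(im[:,:,::-1],(800,600),interpolation=cv2.INTER_CUBIC))
    print(n,cam(n)[2],cam(n)[1][:,2])
D={}
for c in("red","blue","green"):
  for k in("paddle","pivot","rack"):
    for n in("top","side"):
      r=imaging.tip_of(n,f"{c}_{k}")[:2]
      D[c,k,n]=r
      print(c,k,n,[(np.round(x["pixel"],1).tolist(),round(x["confidence"],2), onz(n,x["pixel"],{"paddle":.073,"pivot":.044,"rack":0}[k])) for x in r])
    if D[c,k,"top"] and D[c,k,"side"]: print("   tri",tri(D[c,k,"top"][0]["pixel"],D[c,k,"side"][0]["pixel"]))
o=get_obs(); print(o["position"],R.from_quat(o["tool_rot"]).as_matrix(),o["time"])
E
```

```text
top [0.454  0.0013 0.8896] [ 0.1036 -0.0018 -0.9946]
side [0.3928 0.5414 0.6123] [ 0.1635 -0.703  -0.6922]
red paddle top [([372.8, 187.8], 0.73, array([ 0.5464, -0.2391,  0.073 ])), ([126.1, 203.1], 0.56, array([0.5199, 0.2432, 0.073 ]))]
red paddle side [([268.1, 117.7], 0.68, array([ 0.5506, -0.2487,  0.073 ]))]
   tri (array([ 0.5468, -0.2364,  0.0815]), np.float64(0.0026863990039795505))
red pivot top [([370.2, 210.2], 0.71, array([ 0.5042, -0.2406,  0.044 ])), ([330.2, 190.0], 0.59, array([ 0.5458, -0.1611,  0.044 ]))]
red pivot side [([281.3, 129.8], 0.92, array([ 0.5177, -0.2476,  0.044 ])), ([258.5, 144.8], 0.33, array([ 0.5583, -0.1787,  0.044 ]))]
   tri (array([ 0.5099, -0.2376,  0.0517]), np.float64(0.012321949510556889))
red rack top [([327.3, 207.4], 0.64, array([ 0.5135, -0.1624,  0.    ]))]
red rack side [([274.3, 166.7], 0.57, array([ 0.517 , -0.1614,  0.    ]))]
   tri (array([ 0.5153, -0.1622, -0.0006]), np.float64(0.0035837871706704367))
blue paddle top [([162.0, 194.2], 0.81, array([0.5369, 0.1735, 0.073 ]))]
blue paddle side [([223.6, 259.0], 0.59, array([0.538
[... 875 characters left out ...]
8.7, 174.7], 0.65, array([ 0.5475, -0.0425,  0.073 ]))]
   tri (array([ 0.6485,  0.0165, -0.112 ]), np.float64(0.20355577371715972))
green pivot top [([268.6, 209.9], 0.92, array([ 0.5064, -0.0358,  0.044 ]))]
green pivot side [([268.6, 186.7], 0.95, array([ 0.5074, -0.0468,  0.044 ]))]
   tri (array([ 0.5054, -0.0353,  0.0551]), np.float64(0.0005513997302600006))
green rack top [([228.8, 209.4], 0.89, array([0.5108, 0.0467, 0.    ]))]
green rack side [([255.7, 233.2], 0.56, array([0.5142, 0.0432, 0.    ]))]
   tri (array([0.5119, 0.0467, 0.0045]), np.float64(0.002789991829991351))
[ 0.2189 -0.5854  0.2226] [[-0.      0.3502 -0.9367]
 [-0.     -0.9367 -0.3502]
 [-1.      0.      0.    ]] 1.0
```

View pics/top0.png

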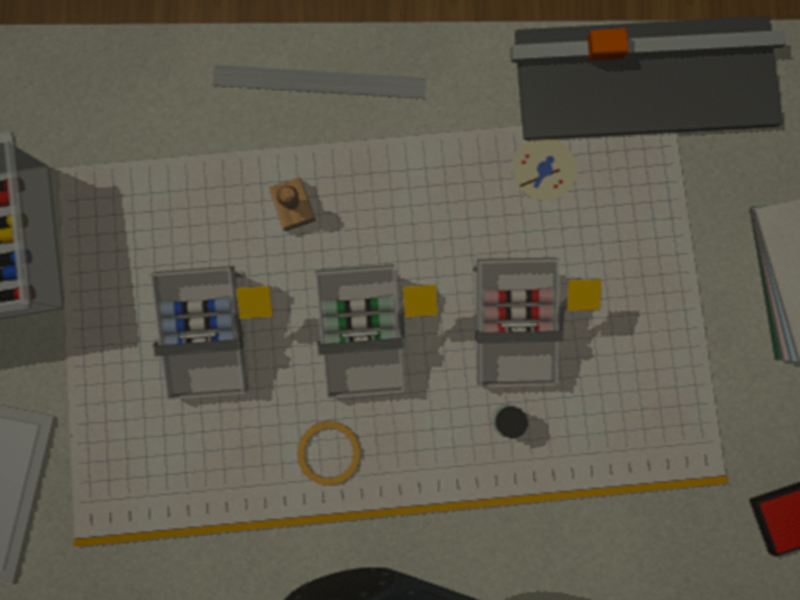

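View pics/side0.png

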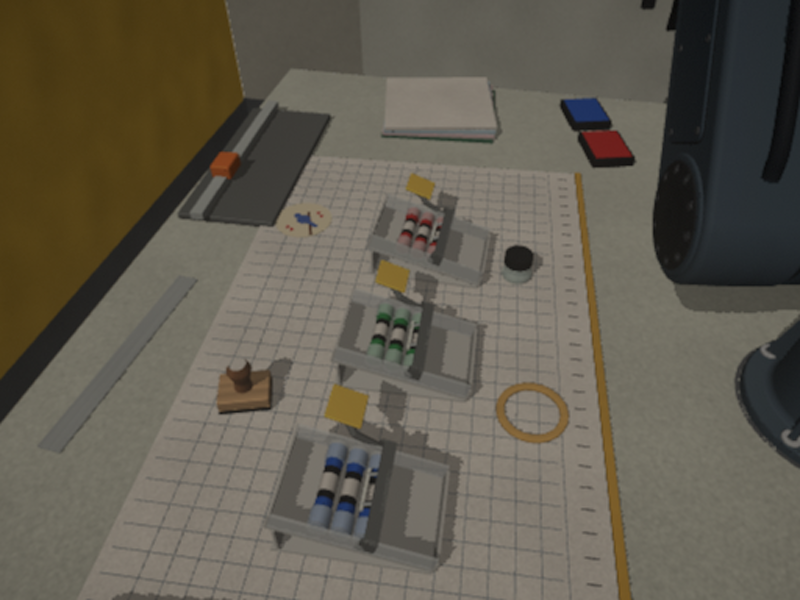

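Top picture: blue paddle at about (254,303), green (420,300), red (584,295) in the 800x600 image. The stamp, jar and ring are clear of both working areas. I'll refine the paddles' centres and yaw from their yellow colour.

Run:
```python
from h import *
np.set_printoptions(precision=4,suppress=True)
M={}
for n in("top","side"):
    im=imaging.camera(n); h=cv2.cvtColor(im,cv2.COLOR_RGB2HSV)
    m=cv2.inRange(h,(18,150,90),(32,255,255)); k,l,s,c=cv2.connectedComponentsWithStats(m)
    M[n]=l
    for i in range(1,k):
        if s[i,4]>60: print(n,i,s[i],c[i])
    if n=="top":L=l;C=c;S=s
    else: L2=l;C2=c;S2=s
for name,t,sd in(("red",(373,188),(268,118)),("blue",(162,194),(222,260)),("green",(268,192),(250,176))):
    i=L[t[1],t[0]]; j=L2[sd[1],sd[0]]
    P,e=tri(C[i],C2[j]); print(name,P,"err",e)
    ys,xs=np.nonzero(L==i); Q=np.array([onz("top",q,P[2])[:2] for q in zip(xs,ys)])
    r=cv2.minAreaRect((Q*1000).astype(np.float32)); print(r)
    print(name,"rack tri",[tri(imaging.tip_of("top",name+"_rack")[0]["pixel"],imaging.tip_of("side",name+"_rack")[0]["pixel"])])
o=get_obs();print(o["ft_force"],o["grip_width"])
```

```text
top 3 [363 179  22  20 413] [373.4092 188.385 ]
top 4 [151 183  24  21 427] [162.3747 193.0094]
top 5 [258 182  22  21 415] [268.5494 192.1277]
top 6 [191 270  39  40 409] [209.8778 289.6357]
top 7 [  47  305  419   45 1898] [255.1502 326.9089]
side 1 [ 368  111   36  273 1289] [386.5035 265.8968]
side 2 [260 112  18  15 158] [268.5253 118.8734]
side 3 [241 167  20  20 262] [250.6718 176.4618]
side 4 [208 247  27  27 489] [221.456  259.7526]
red [ 0.5462 -0.239   0.0766] err 0.002756353705056594
((544.6309814453125, -239.36773681640625), (42.079376220703125, 37.27463912963867), 89.57258605957031)
red rack tri [(array([ 0.5188, -0.1617, -0.0029]), np.float64(0.003852216706358395))]
blue [0.5397 0.1721 0.0771] err 0.0017989978216425599
((538.8104248046875, 171.8165283203125), (38.559478759765625, 43.09651184082031), 4.384532451629639)
blue rack tri [(array([0.5115, 0.2484, 0.0092]), np.float64(0.007622751805356438))]
green [ 0.5402 -0.0345  0.0766] err 0.002451163170262591
((539.0513305664062, -34.786582946777344), (38.14293670654297, 41.23497009277344), 3.4176125526428223)
green rack tri [(array([0.511 , 0.0471, 0.014 ]), np.float64(0.0024449312399890924))]
[-0.8164 -0.6778 -0.0889] 0.08694929553511538
```

```bash
python3 -m inch '[[0,[0,0,0],[10.25,0,0]],[0,[0,0,0],[10.25,0,0]],[0,[0,-43,-41],[0,0,0]],[0,[0,-43,-41],[0,0,0]],[0,[0,-43,-41],[0,0,0]],[0,[0,-43,-41],[0,0,0]],[0,[0,-43,-41],[0,0,0]],[0,[0,-43,-41],[0,0,0]],[0,[0,-43,-41],[0,0,0]],[0,[0,-43,-41],[0,0,0]]]' 10; python3 -c "
from h import *
o=get_obs();print(R.from_quat(o['tool_rot']).as_matrix().round(3))"
```

```text
time: 2.65
position: [0.56, -0.2432, 0.2227]
tool_rot: [0.708, -0.011, -0.706, -0.006]
ft_force: [0.4, -0.4, -0.2]
grip_width: 0.0015
[[ 0.004 -0.023 -1.   ]
 [-0.007 -1.     0.023]
 [-1.     0.007 -0.004]]
```

```bash
python3 -m inch '[[0,[50,-2,12],[-1.3,0,0]],[0,[50,0,0],[0,0,0]],[0,[22,0,0],[0,0,0]],[0,[0,0,0],[0,0,0]]]'
python3 - <<'E'
from h import *
for n in("top","side"):
    im=imaging.camera(n)
    q=proj(n,get_obs()["position"]); print(n,q)
    x,y=int(q[0]),int(q[1]); c=im[max(0,y-60):y+60,x-75:x+75]; cv2.imwrite(f"pics/{n}1.png",cv2.resize(c[:,:,::-1],None,fx=4,fy=4,interpolation=cv2.INTER_CUBIC))
a,b=[cv2.imread(f"pics/{n}1.png") for n in("top","side")]
cv2.imwrite("pics/c1.png",cv2.resize(np.hstack([a,b[:a.shape[0]]]) if a.shape[0]==b.shape[0] else b,(800,320)))
E
```

```text
time: 3.15
position: [0.5547, -0.2375, 0.0992]
tool_rot: [0.711, 0.0, -0.703, 0.007]
ft_force: [-0.7, 0.3, 0.4]
grip_width: 0.0005
top [376.2299133  181.43833048]
side [264.99695988 109.44575094]
```

View pics/c1.png

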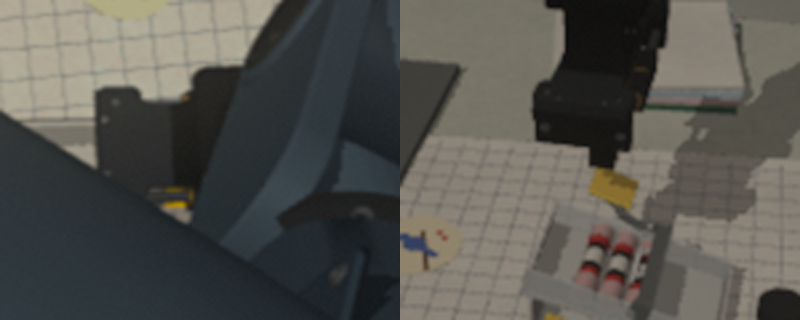

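The side view at (605,165) shows the shut fingertips just over the red paddle's rear edge. I'll shift slightly forward and press.

```bash
python3 -m inch '[[0,[10,3.5,7],[0,0,0]],[0,[8,0,0],[0,0,0]],[0,[6,0,-1.5],[0,0,0]],[0,[6,0,-1.5],[0,0,0]]]'
```

```text
time: 3.75
position: [0.5552, -0.2451, 0.0741]
tool_rot: [0.715, -0.003, -0.699, 0.009]
ft_force: [0.2, 0.5, 2.5]
grip_width: 0.0004
```

```bash
python3 -m inch '[[0,[7,-2,0],[0,0,0]],[0,[7,-1,0],[0,0,0]],[0,[7,0,0],[0,0,0]]]'; python3 -c "
from h import *
o=get_obs();print(R.from_quat(o['tool_rot']).as_matrix().round(3))"
```

```text
time: 4.12
position: [0.5597, -0.2441, 0.0537]
tool_rot: [0.718, -0.005, -0.696, 0.011]
ft_force: [3.3, 1.7, 5.4]
grip_width: 0.0005
[[ 0.031  0.008 -0.999]
 [-0.022 -1.    -0.009]
 [-0.999  0.022 -0.031]]
```

```bash
python3 -m inch '[[0,[5,-1,1],[0,-0.8,0]],[0,[5,0,1],[0,-0.8,0]]]'; python3 -m inch '[[0,[4,0,0],[0,0,0]]]'
```

```text
time: 4.38
position: [0.5601, -0.2442, 0.0455]
tool_rot: [0.709, -0.006, -0.705, 0.012]
ft_force: [-0.8, 4.8, 31.9]
grip_width: 0.0005
time: 4.5
position: [0.5603, -0.2441, 0.0451]
tool_rot: [0.709, -0.006, -0.705, 0.012]
ft_force: [-5.0, 4.8, 35.7]
grip_width: 0.0005
```

```bash
python3 -m inch '[[0,[1,0,0],[0,0,0]],[0,[1,0,0],[0,0,0]],[0,[1,0,0],[0,0,0]],[0,[1,0,0],[0,0,0]],[0,[1,0,0],[0,0,0]],[0,[1,0,0],[0,0,0]]]'
python3 - <<'E'
from h import *
im=imaging.camera("side"); cv2.imwrite("pics/s2.png",cv2.resize(im[80:200,215:365,::-1],None,fx=4,fy=4,interpolation=cv2.INTER_CUBIC))
E
```

```text
time: 5.25
position: [0.5602, -0.244, 0.047]
tool_rot: [0.708, -0.006, -0.706, 0.014]
ft_force: [1.4, 1.0, 11.4]
grip_width: 0.0004
```

View pics/s2.png

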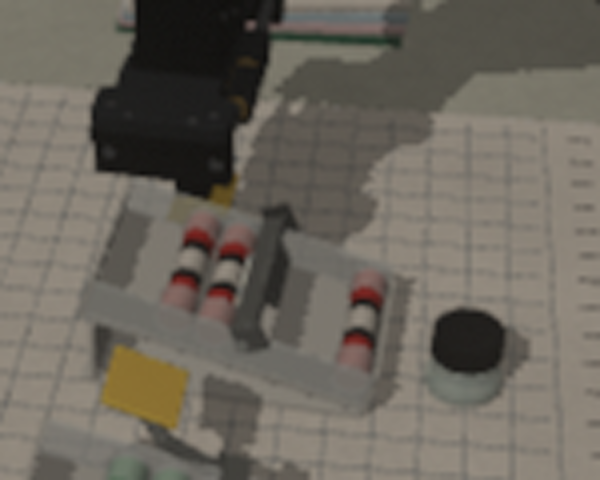

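One red marker lies at the front of the tray (365,320) and two stay held behind the gate. Releasing.

```bash
python3 -m inch '[[0,[-10,0,0],[0,0,0]],[0,[-15,0,0],[0,0,0]],[0,[-25,0,0],[0,0,0]],[0,[-45,0,0],[0,0,0]],[0,[-20,-20,0],[0,0,0]],[0,[0,-55,0],[0,0,0]],[0,[0,-55,0],[0,0,0]],[0,[0,-55,0],[0,0,0]],[0,[0,-55,0],[0,0,0]],[0,[0,-55,0],[0,0,0]],[0,[0,-55,0],[0,0,0]],[0,[0,-40,0],[0,0,0]]]'
python3 - <<'E'
from h import *
im=imaging.camera("side"); cv2.imwrite("pics/s3.png",cv2.resize(im[80:200,215:365,::-1],None,fx=4,fy=4,interpolation=cv2.INTER_CUBIC))
o=get_obs();print(o["position"],R.from_quat(o['tool_rot']).as_matrix().round(3))
E
```

```text
time: 6.8
position: [0.5352, 0.1698, 0.1503]
tool_rot: [-0.692, 0.002, 0.722, -0.008]
ft_force: [0.6, -0.3, -0.2]
grip_width: 0.0006
[0.53443524 0.17430567 0.15016224] [[-0.041  0.011 -0.999]
 [-0.012 -1.    -0.011]
 [-0.999  0.011  0.042]]
```

View pics/s3.png

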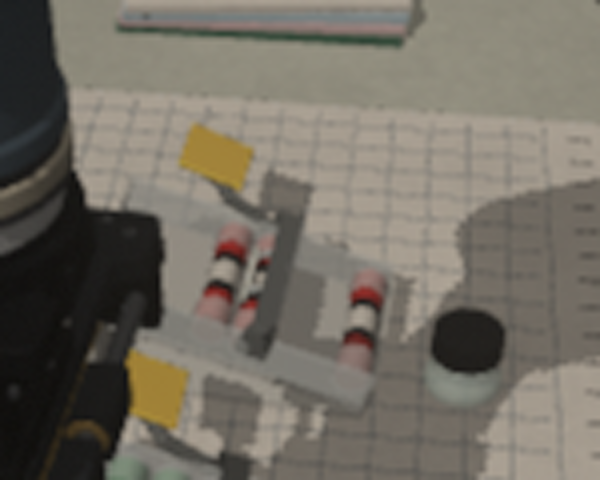

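Red paddle is up at (215,155), the gate is shut, the queue of two has moved up and one marker is in the tray. Now blue.

```bash
python3 -m inch '[[0,[0,4,-12],[-3.4,2.4,0]],[0,[30,0,0],[0,0,0]],[0,[22,0,0],[0,0,0]],[0,[0,0,0],[0,0,0]]]'
python3 - <<'E'
from h import *
o=get_obs();print(o["position"],R.from_quat(o['tool_rot']).as_matrix().round(3))
im=imaging.camera("side"); cv2.imwrite("pics/s4.png",cv2.resize(im[200:370,140:340,::-1],None,fx=3.5,fy=3.5,interpolation=cv2.INTER_CUBIC))
E
```

```text
time: 7.35
position: [0.5364, 0.1753, 0.0934]
tool_rot: [-0.701, -0.025, 0.712, -0.032]
ft_force: [-0.7, 0.1, 0.4]
grip_width: 0.0003
[0.53640204 0.17531362 0.09342713] [[-0.014  0.08  -0.997]
 [-0.011 -0.997 -0.08 ]
 [-1.     0.01   0.015]]
```

View pics/s4.png

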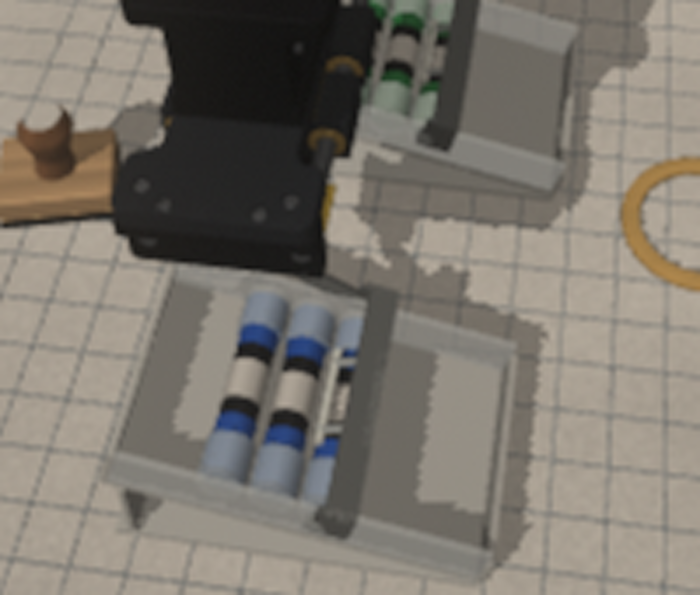

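Blue rack is intact with three markers at (240-340,390); the gripper covers the paddle as expected. Correcting position, then pressing.

```bash
python3 -m inch '[[0,[6,4,-11],[0,0,0]],[0,[3,2,-3],[0,0,0]],[0,[6,0,-1.5],[0,0,0]],[0,[6,0,-1.5],[0,0,0]]]'
```

```text
time: 7.9
position: [0.5584, 0.1707, 0.0751]
tool_rot: [-0.705, -0.025, 0.708, -0.032]
ft_force: [-0.1, 1.3, 1.7]
grip_width: 0.0007
```

```bash
python3 -m inch '[[0,[-1,0,6],[0,0,0]],[0,[4,0,3],[0,0,0]]]';python3 -m inch '[[0,[6,0,0],[0,0,0]],[0,[7,0,0],[0,0,0]]]'
```

```text
time: 8.15
position: [0.5507, 0.1699, 0.0726]
tool_rot: [-0.706, -0.025, 0.707, -0.031]
ft_force: [0.5, 0.6, 3.0]
grip_width: 0.0003
time: 8.4
position: [0.5525, 0.17, 0.06]
tool_rot: [0.708, 0.025, -0.705, 0.031]
ft_force: [3.2, 0.6, 5.4]
grip_width: 0.0007
```

```bash
python3 -m inch '[[0,[6,0,0],[0,0,0]],[0,[5,0,0],[0,0,0]],[0,[4,0,0],[0,0,0]]]'; python3 -m inch '[[0,[3,0,0],[0,0,0]]]'
```

```text
time: 8.78
position: [0.5542, 0.1702, 0.0456]
tool_rot: [0.709, 0.025, -0.704, 0.031]
ft_force: [-1.9, 0.9, 29.1]
grip_width: 0.0002
time: 8.9
position: [0.5543, 0.1702, 0.0454]
tool_rot: [0.709, 0.025, -0.704, 0.031]
ft_force: [-3.6, -1.0, 32.2]
grip_width: 0.0001
```

```bash
python3 -m inch '[[0,[1,0,0],[0,0,0]],[0,[1,0,0],[0,0,0]],[0,[1,0,0],[0,0,0]],[0,[1,0,0],[0,0,0]],[0,[1,0,0],[0,0,0]],[0,[1,0,0],[0,0,0]]]'
python3 - <<'E'
from h import *
im=imaging.camera("side"); cv2.imwrite("pics/s5.png",cv2.resize(im[200:370,140:340,::-1],None,fx=3.5,fy=3.5,interpolation=cv2.INTER_CUBIC))
E
```

```text
time: 9.65
position: [0.5542, 0.1701, 0.0469]
tool_rot: [0.71, 0.025, -0.703, 0.032]
ft_force: [0.3, -0.0, 12.9]
grip_width: 0.0007
```

View pics/s5.png

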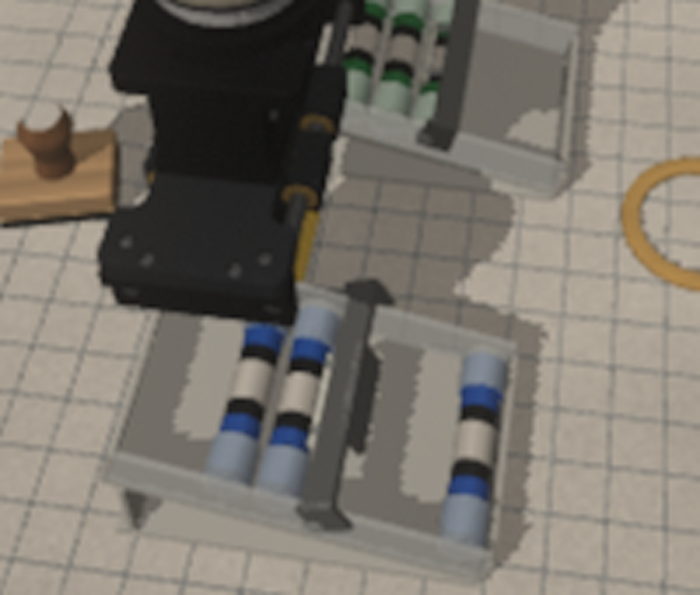

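One blue marker rolled into the tray (475,440) and two are held. Releasing and clearing away.

```bash
python3 -m inch '[[0,[-10,0,0],[0,0,0]],[0,[-15,0,0],[0,0,0]],[0,[-25,0,0],[0,0,0]],[0,[-50,0,0],[0,0,0]],[0,[-50,0,0],[0,0,0]],[0,[-40,0,0],[0,0,0]],[0,[0,50,0],[0,0,0]],[0,[0,55,0],[0,0,0]],[0,[0,55,0],[0,0,0]],[0,[0,55,0],[0,0,0]],[0,[0,55,0],[0,0,0]],[0,[0,55,0],[0,0,0]]]'; python3 -m inch '[[0,[0,55,0],[0,0,0]],[0,[0,55,0],[0,0,0]],[0,[0,55,0],[0,0,0]],[0,[0,40,0],[0,0,0]],[0,[0,0,0],[0,0,0]],[0,[0,0,0],[0,0,0]]]'
python3 - <<'E'
from h import *
for n in("side","top"): cv2.imwrite(f"pics/{n}6.png",cv2.resize(imaging.camera(n)[:,:,::-1],(800,600),interpolation=cv2.INTER_CUBIC))
E
```

```text
time: 11.2
position: [0.5604, -0.1544, 0.2383]
tool_rot: [-0.691, -0.031, 0.721, -0.034]
ft_force: [-0.1, 0.4, -0.5]
grip_width: 0.0004
time: 11.95
position: [0.5694, -0.3624, 0.231]
tool_rot: [-0.683, -0.036, 0.729, -0.026]
ft_force: [0.3, 0.2, 0.1]
grip_width: 0.0001
```

View pics/side6.png

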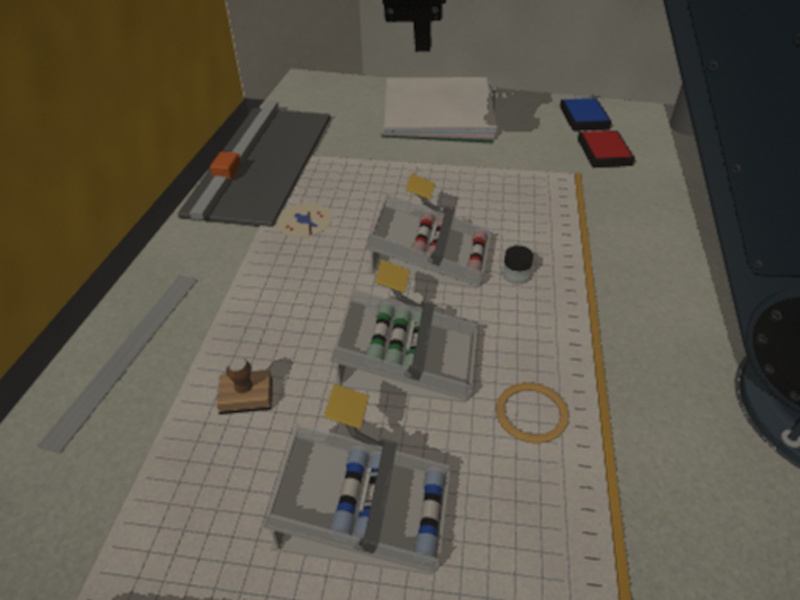

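View pics/top6.png

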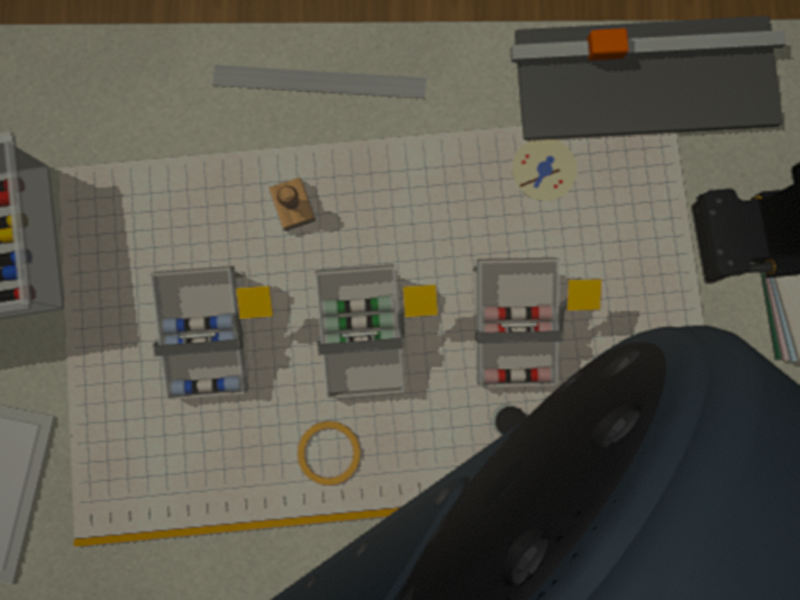

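Both pictures show one red marker in its tray (top 518,376) and one blue (205,385). Two markers are queued behind each shut gate, and the paddles are up. The green rack still holds three, the stamp, jar and ring have not moved, and the robot is clear.

```bash
python3 -c "
from rig import robot; print(robot.hand_in())"
```

```text
the job is handed in; nothing more can be done
None
```

The job is handed in: one red and one blue marker are in the front trays of their dispensers. I pressed each of those two yellow paddles once, fully down to its stop. The peak push was about 36 N on red and 32 N on blue, through the fingertips. I held each for about 0.75 s until the marker had rolled out, then let the paddle come back up.

- **Final check:** the last side and top pictures, taken at about 12 s, show both paddles back up, the gates shut and two markers queued behind each.
- **Left alone:** the green dispenser still holds its three markers behind a shut gate. The stamp, ink jar and die ring show no movement, and the arm is clear of everything.
- **Disagreements:** the network's single-shot positions for the paddles and racks were off by up to about 10 mm in height, and once picked the wrong spot for the green paddle. I used the paddles' yellow colour in both cameras instead. The arm also overshot sideways by several millimetres at times; I corrected this before or during each press.

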